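# Vent the filter module and hold its cell home

### The arm

A 7-joint arm with a two-finger parallel gripper is mounted at the origin on the work surface. World frame = base frame: x ahead of the robot, y to its left, z up, the work surface at z = 0. Lengths are in m, angles in rad, forces in N, time in s.
With the tool pointing down it reaches from about 0.4 to 0.875 m from the base axis. Payload 19.3 kg.
Tool frame: the origin (TCP) lies midway between the tips of the shut fingers; the grasp point (between the pads) lies 19 mm behind it; x points along the fingers, y is the direction in which the jaws open and shut, and the axes are right-handed (so a half turn about x gives the same grasp; the last joint's range is limited). The gripper opens to 85 mm and grips with 20 to 120 N. Pads are 22 mm wide; open, the fingers measure 114 mm over their backs; the gripper's body (76 mm by 85 mm) begins 54 mm behind the grasp point. The pads swing forward as they close: fully open they stand 13 mm farther back than shut.
Start: joints at [-1.302, 0.521, -0.036, 1.599, 0.021, 1.021, -0.113], TCP at [0.208, 0.589, 0.231] pointing down, gripper open.
Joint ranges: [-2.91, 2.91], [-0.3, 2.13], [-1.5, 1.42], [0.17, 2.43], [-1.26, 4.41], [0.16, 1.93], [-2.52, 2.52]. Speed limits (rad/s): [1.89, 1.89, 2.39, 2.39, 3.01, 3.01, 3.01].

### API

Orientations are given as [roll, pitch, yaw] about the fixed x, y, z axes, in that order (R = Rz(yaw) Ry(pitch) Rx(roll)).
In Python, from workcell import bot gives the robot as it stands. The module is installed in compiled form; this text tells all that it offers.
- The arm moves only by the tool servo_tool, never from a script. Its argument "targets" is a list of rows, each an object of numbers: "x", "y", "z": the shift along the tool's x, y, z as a fraction of full scale; "wx", "wy", "wz": the turn, a rotation vector about the tool's x, y, z as a fraction of full scale. A call has 1 to 12 rows; each row is the pose to reach, as a shift and turn from the pose measured when the call began, along the tool's axes at that moment, turning the shorter way round; what a row does not reach only later rows make up. Full scale, the value 1, is 40 cm for a shift and 360 degrees for a turn. A row lasts 1/8 s, in which the tool goes at most 62.5 mm and 10.7 degrees, less where a joint would pass 70% of its speed; a pose out of reach is approached as far as the arm can. A call with a number of a shift or a turn outside -1 to 1 is refused whole. A call with a gripper value outside its range is refused whole. "grip" is the gripper command: -1 is shut, 1 is fully open, values between are in proportion, set as the call begins (left out, the last holds). The fingers move at their own pace and stop on an object; "squeeze" is the grip in N (left out, the last holds). Time passes only in rows, so rows that repeat a pose let the fingers close. It gives the time, the measured TCP pose, the force and the opening at its end, in the units of the state.
- bot.observe(): the state, without advancing time (a new reading comes with each control period).
- bot.grab_frame(name): name is "scene" or "side" or "wrist"; returns (picture, depth): 420x560x3 uint8, red, green, blue; 420x560 float32, m along the optical axis (not along the pixel's ray), 0 where there is no reading.
- bot.get_calibration(name): a dict with "intrinsics" (3x3 intrinsics, pixels), "R" (3x3) and "t" (3): a world point X has camera coordinates R X + t. Camera axes: x right, y down, z forward; pixel columns grow to the right and rows downward; lengths in m; the calibration is good to about 2 mm. A picture is of the moment at which its call begins: read the wrist's pose just before it. get_calibration takes no time and is no camera call; for the wrist camera it gives the pose at the moment of the call.
- bot.job_done(): hands the job in, once; it reports no verdict.
Trained networks look in the newest picture that a camera, given by its name, has taken for a name from the list of things; names that differ only in an ending like _2 or _b are one class to them, and where a whole thing is asked for, a point or a joint stands for the part that bears it (a point fixed in the world has none). Each returns a list of dicts, best first, with "confidence" (0 to 1); they miss things now and then, are a little off and sometimes report something else, mostly with a low value. They report only what shows in the picture. A call takes as long as a camera call.
- bot.trace(camera, target): "mask" (420x560 bool, what is visible of it) and "pixel" ([column, row] in pixels, amid what is visible of it).
The state is a dict: "clock": time; "qpos": joint angles; "qd": joint speeds; "joint_efforts": joint torques, N m; "position": TCP position; "tool_rot": TCP orientation; "force": force on the tool from outside, world axes, zero at the start; "moment": the same for the moment, N m; "grip_width": finger opening in m.
Only numpy, scipy, OpenCV 4.12 (cv2) and the standard library are available. Lean on these libraries where they do the work, as an engineer would, in place of code of your own. Each camera call takes 0.05 s, during which the arm holds its last target. There are 200 camera calls.

### The job

On the white filter module, first turn the black vent selector clockwise until it clicks over to its far stop. Then turn the knurled filter collar on its spigot until its hidden keyway drops over the pin, and push it fully home, flush on the steel flange, against the spring. Finish while still holding the collar pushed home (it springs back up if let go), and leave the other things on the bench where they are.

Things in the scene. Friction and masses are not known exactly. Their poses are not given: they have to be found in the camera images.
- deck: White instrument case of the filter module, 210 mm (its x) by 360 mm (its y) by 60 mm high, fixed on the bench; origin at the centre of its underside. The filter station and the vent selector both stand on its top face, about 170 mm apart, either one on the left.
- seat (a point): Centre of the top face of the filter station's round steel flange (80 mm diameter, 14 mm thick, fixed on the case, top 74 mm above the bench), z up.
- spigot_top (a point): Top of the fixed upright steel spigot, 20 mm diameter, that stands 34 mm high on the flange inside the collar. A 5 mm cross pin runs through it and sticks out 6 mm on both sides, its upper side 10 mm above the flange. The pin's direction differs every time, is hidden by the collar, and has nothing to do with this point's axes.
- collar: Loose knurled aluminium filter collar like a closed cap, 54 mm diameter, 44 mm tall, about 0.18 kg, with a dark top and a pale filter window; origin at the centre of its underside, z up. It starts on the spigot, resting on the cross pin, underside 10 mm above the flange, and can wobble a few degrees. Its bore has a hidden 9.5 mm wide keyway slot right across, so it fits the pin every half turn.
- collar_grip (a point): Point on the collar's axis 30 mm above its underside, where to grip it. From the start, a clockwise turn (from above) of 0.4 to 1.2 rad brings the keyway over the pin, with about 0.1 rad of play either way; counterclockwise takes more. Gripped, it does not sink by itself: press lightly as you turn. It then sinks 5 mm to the sprung disc and 5 mm more when pushed, flush on the flange.
- spring_disc (a joint): How far the sprung steel disc (46 mm diameter, around the spigot foot, top 5 mm above the flange when free) is pushed down, m: 0 free, 0.005 when the collar is home on the flange. The spring pushes back with 3 N at first, 8 N at home.
- vent_grip (a point): Grip point of the black vent selector: on its axis, 7 mm below the top of its upright bar grip, 97 mm above the bench. The bar is 14 mm thick, 42 mm long and stands free for 30 mm; its long direction is this point's x axis, which turns with the knob; z is up.
- vent (a joint): Angle of the vent selector, rad, growing clockwise seen from above: starts at 0 (stop), far stop at 1.2. A sprung detent pushes it back (up to about 0.15 N m) until 0.6, and beyond 0.6 snaps it on to the far stop.
- tube_rack: Bystander: white rack of capped sample tubes, 160 x 65 x 103 mm, loose; origin at the centre of its underside.
- specimen_jar: Bystander: specimen jar with lid, 60 mm diameter, 75 mm tall, loose; origin at the centre of its underside.
- tip_box: Bystander: grey pipette-tip box with white lid, 120 x 85 x 64 mm, loose; origin at the centre of its underside.

How it is judged:
By the outcome, as a careful person would: the job done as asked, in the order asked, and still so for the second after the job is handed in, while the arm keeps its last pose, push and grip.
It also fails if it takes over 59 s, if anything falls off the work surface, if the arm or the gripper's body presses on something with over 40 N, if the wrist force passes 120 N, or if a joint passes its speed limit or range.

## Working session

There is one attempt and no reset: what is moved stays moved. The work goes in short steps, Python scripts to look and compute and a tool call to move; the robot and the scene stay as the last step left them, time stands still between calls to the robot, and variables do not carry over. Pictures are saved under pics/ and viewed, on a budget of 10 in all, crops included, one or two more only if the job needs it, and the job is handed in when it is done.

Besides the shell and the picture viewer there is one more tool, called after "Request:" as name(argument=value, ...), one argument or row to a line, values as JSON. servo_tool: Moves the arm, as the interface text tells. Shift numbers are shares of 40 cm and turn numbers shares of 360 degrees, none past 1 either way. Its arguments: {"type":"object","properties":{"targets":{"type":"array"},"grip":{"type":"number"},"squeeze":{"type":"number"}},"required":["targets"]}

```bash
mkdir -p pics
cat > h.py <<'E'
import numpy as np, cv2
from workcell import bot
def cloud(cam, depth, mask):
    c=bot.get_calibration(cam) if isinstance(cam,str) else cam
    v,u=np.nonzero(mask&(depth>0)); d=depth[v,u]
    K=np.array(c["intrinsics"]); P=np.linalg.inv(K)@np.vstack([u*d,v*d,d])
    return (np.array(c["R"]).T@(P-np.array(c["t"]).reshape(3,1))).T
def save(n,p): cv2.imwrite(f"pics/{n}.png",p[:,:,::-1])
E
python3 - <<'E'
from h import *
s=bot.observe(); print({k:np.round(v,3) for k,v in s.items()})
ims=[]
for cam in ("scene","side"):
    p,d=bot.grab_frame(cam); ims.append(p)
    for t in ("collar","vent_grip","deck","tube_rack","specimen_jar","tip_box"):
        r=bot.trace(cam,t)
        if r:
            m=r[0]["mask"]; P=cloud(cam,d,m)
            if len(P): print(cam,t,round(r[0]["confidence"],2),r[0]["pixel"],np.round(np.percentile(P,[2,50,98],axis=0),3).tolist())
            if t in("collar","vent_grip") and len(P):
                T=P[P[:,2]>np.percentile(P[:,2],97)-.006]
                (c,sz,a)=cv2.minAreaRect(T[:,:2].astype(np.float32)); print('  top',np.round(T.mean(0),4),c,sz,a)
        else: print(cam,t,None)
save("a",cv2.resize(np.hstack(ims),(800,300)))
E
```

```text
{'clock': np.float64(0.0), 'qpos': array([-1.302,  0.522, -0.036,  1.6  ,  0.021,  1.021, -0.113]), 'qd': array([-0.   ,  0.002, -0.   , -0.002, -0.002, -0.001,  0.001]), 'joint_efforts': array([-1.0000e-03, -9.2709e+01,  1.9790e+00, -3.6995e+01,  1.8000e-02,
        8.0000e-03,  0.0000e+00]), 'position': array([0.208, 0.589, 0.231]), 'tool_rot': array([-1.519,  1.57 , -1.857]), 'force': array([ 0.055, -0.309, -0.703]), 'moment': array([ 0.002, -0.044, -0.072]), 'grip_width': np.float64(0.086)}
scene collar 0.86 [319.3, 259.2] [[0.556, 0.128, 0.095], [0.588, 0.153, 0.128], [0.606, 0.176, 0.134]]
  top [0.5803 0.1521 0.1304] (0.5798218846321106, 0.15165036916732788) (0.05072353035211563, 0.05033671110868454) 54.787986755371094
scene vent_grip 0.54 [260.4, 258.7] [[0.6, -0.039, 0.067], [0.621, -0.016, 0.083], [0.638, 0.0, 0.109]]
  top [ 0.6177 -0.0185  0.106 ] (0.617506742477417, -0.018643194809556007) (0.01328037679195404, 0.040455982089042664) 79.23290252685547
scene deck 0.93 [285.0, 270.9] [[0.495, -0.102, 0.026], [0.62, 0.067, 0.061], [0.705, 0.241, 0.066]]
scene tube_rack 0.97 [
[... 489 characters left out ...]
0.0510777086019516) 80.9854507446289
side vent_grip 0.54 [332.6, 218.0] [[0.595, -0.038, 0.07], [0.613, -0.025, 0.088], [0.633, -0.012, 0.107]]
  top [ 0.6148 -0.0204  0.1041] (0.6155716776847839, -0.021285032853484154) (0.020447878167033195, 0.038423288613557816) 71.46217346191406
side deck 0.75 [317.6, 222.6] [[0.484, -0.114, 0.017], [0.576, 0.006, 0.06], [0.697, 0.23, 0.065]]
side tube_rack 0.64 [246.9, 146.8] [[0.382, 0.416, -0.0], [0.457, 0.447, 0.054], [0.543, 0.612, 0.105]]
side specimen_jar 0.8 [394.0, 344.1] [[0.608, -0.442, 0.006], [0.629, -0.426, 0.057], [0.659, -0.39, 0.079]]
side tip_box 0.66 [285.2, 378.3] [[0.322, -0.501, 0.004], [0.381, -0.465, 0.063], [0.447, -0.402, 0.068]]
```

View pics/a.png

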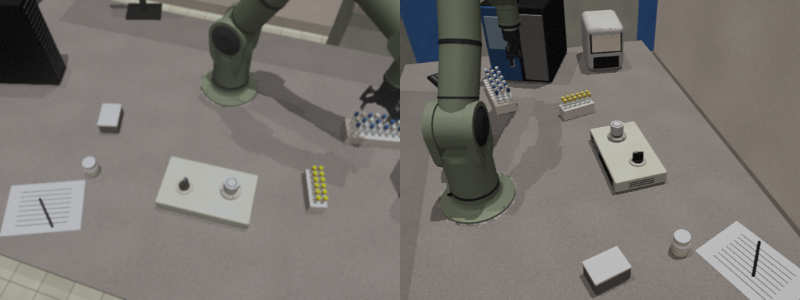

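```bash
cat >> h.py <<'E'
from scipy.spatial.transform import Rotation as Ro
def go(pos,jaw_deg,flip=False):
    "print row numbers to put TCP at pos, pointing down, jaw (tool y) azimuth jaw_deg (mod 180, nearest unless flip)"
    s=bot.observe(); R=Ro.from_euler("xyz",s["tool_rot"]).as_matrix(); y=R[:,1]
    az=np.degrees(np.arctan2(y[1],y[0]))
    d=(jaw_deg-az+90)%180-90
    if flip: d-=np.sign(d)*180
    a=np.radians(az+d); Y=np.array([np.cos(a),np.sin(a),0]); X=np.array([0,0,-1.]); G=np.stack([X,Y,np.cross(X,Y)],1)
    sh=R.T@(np.array(pos)-s["position"])/.4; rv=Ro.from_matrix(R.T@G).as_rotvec()/(2*np.pi)
    print("t",round(float(s["clock"]),2),"az",round(az,1),"turn",round(d,1),"shift",np.round(sh,4),"rot",np.round(rv,4),"tool\n",np.round(R,3),"q",np.round(s["qpos"],2),"F",np.round(s["force"],1),np.round(s["moment"],2),"w",round(float(s["grip_width"]),4),"pos",np.round(s["position"],4))
E
python3 -c "
from h import *
go([.6,-.02,.24],79)"
```

```text
t 0.7 az 70.6 turn 8.4 shift [-0.0218 -1.1111  1.4313] rot [-0.0234 -0.     -0.    ] tool
 [[ 0.     0.332  0.943]
 [ 0.     0.943 -0.332]
 [-1.     0.    -0.   ]] q [-1.3   0.52 -0.04  1.6   0.02  1.02 -0.11] F [ 1.2 -0.1  1.3] [-0.05 -0.02  0.02] w 0.0854 pos [0.2077 0.5895 0.2313]
```

Request:
servo_tool(
  targets=[
    {"x":-0.05,"y":-0.55,"z":0.715},
    {"x":-0.05,"y":-0.55,"z":0.715},
    {"x":-0.05,"y":-0.55,"z":0.715},
    {"x":-0.05,"y":-0.55,"z":0.715},
    {"x":-0.05,"y":-0.55,"z":0.715},
    {"x":-0.05,"y":-0.55,"z":0.715},
    {"x":-0.05,"y":-0.55,"z":0.715},
  ],
)

```text
$.targets[0]: bad value
```

```bash
python3 -c "
from h import *
go([.6,-.02,.25],79)"
```

```text
t 0.7 az 70.6 turn 8.4 shift [-0.0468 -1.1111  1.4313] rot [-0.0234 -0.     -0.    ] tool
 [[ 0.     0.332  0.943]
 [ 0.     0.943 -0.332]
 [-1.     0.    -0.   ]] q [-1.3   0.52 -0.04  1.6   0.02  1.02 -0.11] F [ 1.2 -0.1  1.3] [-0.05 -0.02  0.02] w 0.0854 pos [0.2077 0.5895 0.2313]
```

Request:
servo_tool(
  targets=[
    {"x":-0.05,"y":-0.55,"z":0.715,"wx":0,"wy":0,"wz":0},
    {"x":-0.05,"y":-0.55,"z":0.715,"wx":0,"wy":0,"wz":0},
    {"x":-0.05,"y":-0.55,"z":0.715,"wx":0,"wy":0,"wz":0},
    {"x":-0.05,"y":-0.55,"z":0.715,"wx":0,"wy":0,"wz":0},
    {"x":-0.05,"y":-0.55,"z":0.715,"wx":0,"wy":0,"wz":0},
    {"x":-0.05,"y":-0.55,"z":0.715,"wx":0,"wy":0,"wz":0},
    {"x":-0.05,"y":-0.55,"z":0.715,"wx":0,"wy":0,"wz":0},
  ],
)

```text
clock: 1.58
position: [0.4064, 0.2838, 0.2518]
tool_rot: [0.11, 1.57, -0.234]
force: [-1.1, 2.1, -0.4]
grip_width: 0.0857
```

```bash
python3 -c "
from h import *
go([.6,-.02,.25],79)"
```

```text
t 1.57 az 70.3 turn 8.7 shift [ 0.0052 -0.5514  0.712 ] rot [-0.0242  0.0002 -0.    ] tool
 [[ 0.001  0.338  0.941]
 [-0.     0.941 -0.338]
 [-1.     0.     0.001]] q [-0.77  0.29  0.05  1.91 -0.02  0.94  0.52] F [-1.1  2.1 -0.4] [0.07 0.03 0.02] w 0.0857 pos [0.4064 0.2838 0.2518]
```

Request:
servo_tool(
  targets=[
    {"x":0,"y":-0.55,"z":0.71,"wx":-0.024,"wy":0,"wz":0},
    {"x":0,"y":-0.55,"z":0.71,"wx":-0.024,"wy":0,"wz":0},
    {"x":0,"y":-0.55,"z":0.71,"wx":-0.024,"wy":0,"wz":0},
    {"x":0,"y":-0.55,"z":0.71,"wx":-0.024,"wy":0,"wz":0},
    {"x":0,"y":-0.55,"z":0.71,"wx":-0.024,"wy":0,"wz":0},
    {"x":0,"y":-0.55,"z":0.71,"wx":-0.024,"wy":0,"wz":0},
    {"x":0,"y":-0.55,"z":0.71,"wx":-0.024,"wy":0,"wz":0},
    {"x":0,"y":-0.55,"z":0.71,"wx":-0.024,"wy":0,"wz":0},
  ],
  grip=0.1,
)

```text
clock: 2.58
position: [0.5993, -0.0182, 0.2518]
tool_rot: [0.552, 1.57, 0.359]
force: [-0.4, 0.4, 0.3]
grip_width: 0.0471
```

```bash
cat > look.py <<'E'
from h import *
import sys
n=sys.argv[1]
c=bot.get_calibration("wrist"); p,d=bot.grab_frame("wrist"); save(n,p)
M=np.ones(d.shape,bool); A=cloud(c,d,M)
for t in ("vent_grip","collar"):
    r=bot.trace("wrist",t)
    if not r: print(t,None); continue
    P=cloud(c,d,r[0]["mask"]); print(t,r[0]["confidence"],r[0]["pixel"],np.round(np.percentile(P,[2,50,98],axis=0),4).tolist())
    lo,hi=((.098,.11) if t[0]=="v" else (.105,.14)); T=P[(P[:,2]>lo)&(P[:,2]<hi)]
    if len(T)>9:
        print(' ',len(T),T.mean(0).round(4),cv2.minAreaRect(T[:,:2].astype(np.float32)))
        w,v=np.linalg.eigh(np.cov(T[:,:2].T)); print('  axis deg',np.degrees(np.arctan2(v[1,1],v[0,1])))
E
python3 look.py b; python3 -c "
from h import *
go([.616,-.02,.15],79)"
```

```text
vent_grip 0.61 [283.6, 200.4] [[0.5954, -0.0372, 0.0713], [0.6135, -0.0177, 0.0744], [0.6348, 0.0007, 0.1044]]
  678 [ 0.6147 -0.018   0.1028] ((0.6163722276687622, -0.01821095123887062), (0.013686828315258026, 0.042005330324172974), 78.73109436035156)
  axis deg 169.09816862575613
collar 0.83 [483.7, 128.4] [[0.5529, 0.127, 0.0887], [0.5755, 0.1462, 0.1273], [0.6017, 0.1769, 0.1297]]
  4698 [0.5764 0.1493 0.1256] ((0.5786314010620117, 0.15274378657341003), (0.05418366193771362, 0.05352777987718582), 45.622337341308594)
  axis deg 71.23321726745783
t 2.73 az 79.0 turn -0.0 shift [0.2556 0.0024 0.042 ] rot [ 0.      0.0002 -0.0001] tool
 [[ 0.001  0.191  0.982]
 [ 0.     0.982 -0.191]
 [-1.     0.     0.001]] q [-0.18  0.46  0.16  1.66 -0.08  1.03  1.38] F [0.3 0.7 0.3] [ 0.04 -0.01 -0.02] w 0.0473 pos [ 0.5992 -0.0178  0.2522]
```

View pics/b.png

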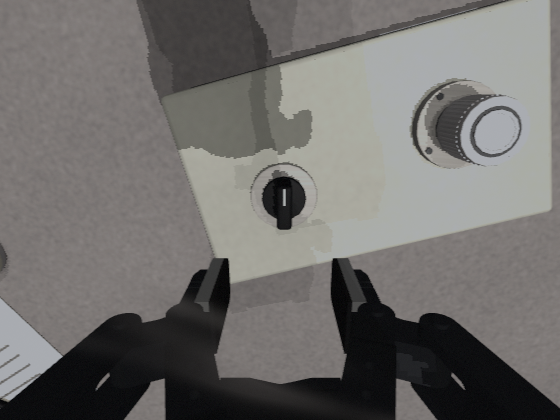

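Request:
servo_tool(
  targets=[
    {"x":0.1,"y":0.006,"z":0.0415,"wx":0,"wy":0,"wz":0},
    {"x":0.25,"y":0.006,"z":0.0415,"wx":0,"wy":0,"wz":0},
    {"x":0.34,"y":0.006,"z":0.0415,"wx":0,"wy":0,"wz":0},
    {"x":0.4,"y":0.006,"z":0.0415,"wx":0,"wy":0,"wz":0},
    {"x":0.43,"y":0.006,"z":0.0415,"wx":0,"wy":0,"wz":0},
    {"x":0.43,"y":0.006,"z":0.0415,"wx":0,"wy":0,"wz":0},
    {"x":0.43,"y":0.006,"z":0.0415,"wx":0,"wy":0,"wz":0},
  ],
)

```text
clock: 3.6
position: [0.6167, -0.0183, 0.0814]
tool_rot: [0.31, 1.568, 0.119]
force: [-0.6, -0.3, 0.7]
grip_width: 0.0474
```

Request:
servo_tool(
  targets=[
    {"x":0,"y":0,"z":0,"wx":0,"wy":0,"wz":0},
    {"x":0,"y":0,"z":0,"wx":0,"wy":0,"wz":0},
    {"x":0,"y":0,"z":0,"wx":0,"wy":0,"wz":0},
    {"x":0,"y":0,"z":0,"wx":0,"wy":0,"wz":0},
    {"x":0,"y":0,"z":0,"wx":0,"wy":0,"wz":0},
  ],
  grip=-1,
  squeeze=35,
)

```text
clock: 4.22
position: [0.6172, -0.0181, 0.0822]
tool_rot: [0.352, 1.567, 0.16]
force: [-0.8, 0.4, 8.6]
grip_width: 0.0128
```

```bash
python3 -c "
from h import *
go([.616,-.0185,.08],79)"
```

```text
t 4.22 az 79.0 turn -0.0 shift [ 0.0055 -0.0015 -0.0027] rot [ 0.0001  0.0006 -0.0002] tool
 [[ 0.004  0.19   0.982]
 [ 0.001  0.982 -0.19 ]
 [-1.     0.001  0.004]] q [-0.15  0.7   0.12  1.74 -0.12  0.71  1.41] F [-0.8  0.4  8.6] [0.23 0.4  0.04] w 0.0128 pos [ 0.6172 -0.0181  0.0822]
```

Request:
servo_tool(
  targets=[
    {"x":-0.006,"y":0,"z":0,"wx":0.02,"wy":0,"wz":0},
    {"x":-0.006,"y":0,"z":0,"wx":0.04,"wy":0,"wz":0},
    {"x":-0.006,"y":0,"z":0,"wx":0.06,"wy":0,"wz":0},
    {"x":-0.006,"y":0,"z":0,"wx":0.08,"wy":0,"wz":0},
    {"x":-0.006,"y":0,"z":0,"wx":0.1,"wy":0,"wz":0},
    {"x":-0.006,"y":0,"z":0,"wx":0.12,"wy":0,"wz":0},
    {"x":-0.006,"y":0,"z":0,"wx":0.14,"wy":0,"wz":0},
    {"x":-0.006,"y":0,"z":0,"wx":0.16,"wy":0,"wz":0},
    {"x":-0.006,"y":0,"z":0,"wx":0.18,"wy":0,"wz":0},
    {"x":-0.006,"y":0,"z":0,"wx":0.192,"wy":0,"wz":0},
    {"x":-0.006,"y":0,"z":0,"wx":0.194,"wy":0,"wz":0},
    {"x":-0.006,"y":0,"z":0,"wx":0.194,"wy":0,"wz":0},
  ],
)

```text
clock: 5.72
position: [0.6168, -0.0178, 0.0834]
tool_rot: [1.47, 1.568, 0.06]
force: [7.3, -1.7, -24.9]
grip_width: 0.0132
```

```bash
python3 -c "
from h import *
go([.616,-.0185,.08],10.3)"
```

```text
t 5.72 az 9.3 turn 1.0 shift [ 0.0085 -0.0023  0.0015] rot [-0.0029  0.     -0.0004] tool
 [[ 0.003  0.987  0.161]
 [ 0.     0.161 -0.987]
 [-1.     0.003  0.   ]] q [-0.36  0.75  0.45  1.75 -0.45  0.74  0.48] F [  7.3  -1.7 -24.9] [-0.25 -1.43  0.58] w 0.0132 pos [ 0.6168 -0.0178  0.0834]
```

Request:
servo_tool(
  targets=[
    {"x":0,"y":0,"z":0,"wx":-0.003,"wy":0,"wz":0},
    {"x":0,"y":0,"z":0,"wx":-0.003,"wy":0,"wz":0},
    {"x":0,"y":0,"z":0,"wx":-0.003,"wy":0,"wz":0},
    {"x":0,"y":0,"z":0,"wx":-0.003,"wy":0,"wz":0},
  ],
  grip=0.1,
)

```text
clock: 6.22
position: [0.6169, -0.0178, 0.0836]
tool_rot: [1.472, 1.568, 0.081]
force: [0.3, 0.6, 0.1]
grip_width: 0.0468
```

Request:
servo_tool(
  targets=[
    {"x":-0.1,"y":0,"z":0,"wx":0,"wy":0,"wz":0},
    {"x":-0.25,"y":0,"z":0,"wx":0,"wy":0,"wz":0},
    {"x":-0.37,"y":0,"z":0,"wx":0,"wy":0,"wz":0},
    {"x":-0.42,"y":-0.05,"z":0,"wx":0,"wy":0,"wz":0},
    {"x":-0.42,"y":-0.05,"z":0,"wx":0,"wy":0,"wz":0},
  ],
)

```text
clock: 6.85
position: [0.5966, -0.0218, 0.2533]
tool_rot: [1.578, 1.565, 0.186]
force: [0.2, 0.4, 0.4]
grip_width: 0.0469
```

```bash
python3 look.py c; python3 -c "
from h import *
go([.578,.152,.25],79)"
```

```text
vent_grip 0.73 [298.5, 183.6] [[0.5965, -0.0354, 0.0716], [0.6136, -0.0156, 0.0747], [0.635, 0.0029, 0.1043]]
  681 [ 0.6154 -0.0163  0.1027] ((0.6159005761146545, -0.016797224059700966), (0.013706631027162075, 0.040468715131282806), 10.911652565002441)
  axis deg 100.16585587903023
collar None
t 7.0 az 10.3 turn 68.7 shift [ 0.0022  0.0315 -0.4342] rot [-0.1907  0.0002 -0.0003] tool
 [[ 0.002  0.984  0.18 ]
 [ 0.     0.18  -0.984]
 [-1.     0.002  0.   ]] q [-0.45  0.51  0.57  1.68 -0.31  1.04  0.4 ] F [ 0.1 -1.  -0.8] [ 0.01 -0.01 -0.05] w 0.0469 pos [ 0.5968 -0.0211  0.2509]
```

View pics/c.png

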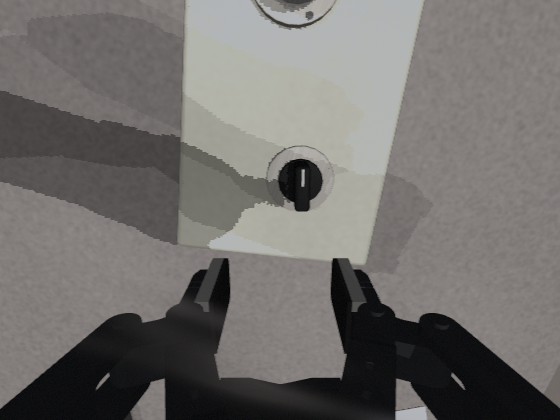

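Request:
servo_tool(
  targets=[
    {"x":0,"y":0,"z":-0.434,"wx":-0.19,"wy":0,"wz":0},
    {"x":0,"y":0,"z":-0.434,"wx":-0.19,"wy":0,"wz":0},
    {"x":0,"y":0,"z":-0.434,"wx":-0.19,"wy":0,"wz":0},
    {"x":0,"y":0,"z":-0.434,"wx":-0.19,"wy":0,"wz":0},
    {"x":0,"y":0,"z":-0.434,"wx":-0.19,"wy":0,"wz":0},
    {"x":0,"y":0,"z":-0.434,"wx":-0.19,"wy":0,"wz":0},
    {"x":0,"y":0,"z":-0.434,"wx":-0.19,"wy":0,"wz":0},
    {"x":0,"y":0,"z":-0.434,"wx":-0.19,"wy":0,"wz":0},
    {"x":0,"y":0,"z":-0.434,"wx":-0.19,"wy":0,"wz":0},
  ],
  grip=1,
)

```text
clock: 8.12
position: [0.5656, 0.1497, 0.2503]
tool_rot: [0.249, 1.569, 0.05]
force: [0.5, -0.7, 0.4]
grip_width: 0.0856
```

```bash
python3 look.py d; python3 -c "
from h import *
go([.579,.152,.097],79)"
```

```text
vent_grip 0.93 [128.3, 262.8] [[0.5958, -0.0374, 0.0673], [0.6109, -0.0134, 0.0839], [0.6355, 0.0029, 0.1039]]
  600 [ 0.615  -0.0167  0.1024] ((0.6161937713623047, -0.01789364032447338), (0.014566276222467422, 0.042309775948524475), 11.397600173950195)
  axis deg 99.85118047368849
collar 0.69 [289.9, 203.8] [[0.5517, 0.13, 0.0909], [0.5732, 0.1546, 0.1273], [0.6016, 0.1786, 0.1295]]
  3457 [0.5751 0.1545 0.1264] ((0.5774458050727844, 0.15416456758975983), (0.05378475412726402, 0.05388035252690315), 31.13548469543457)
  axis deg 171.76401271550966
t 8.28 az 78.7 turn 0.3 shift [0.3842 0.0118 0.0311] rot [-0.0008  0.0003 -0.0001] tool
 [[ 0.002  0.196  0.981]
 [ 0.     0.981 -0.196]
 [-1.     0.001  0.002]] q [-0.54  0.45  0.26  1.7  -0.13  1.01  1.13] F [0.2 0.  1. ] [ 0.03  0.01 -0.01] w 0.0856 pos [0.5656 0.1498 0.2506]
```

Request:
servo_tool(
  targets=[
    {"x":0.1,"y":0.014,"z":0.029,"wx":0,"wy":0,"wz":0},
    {"x":0.22,"y":0.014,"z":0.029,"wx":0,"wy":0,"wz":0},
    {"x":0.32,"y":0.014,"z":0.029,"wx":0,"wy":0,"wz":0},
    {"x":0.37,"y":0.014,"z":0.029,"wx":0,"wy":0,"wz":0},
    {"x":0.394,"y":0.014,"z":0.029,"wx":0,"wy":0,"wz":0},
    {"x":0.394,"y":0.014,"z":0.029,"wx":0,"wy":0,"wz":0},
    {"x":0.394,"y":0.014,"z":0.029,"wx":0,"wy":0,"wz":0},
  ],
)

```text
clock: 9.15
position: [0.5789, 0.1532, 0.094]
tool_rot: [0.391, 1.567, 0.193]
force: [-0.3, -0.0, 0.3]
grip_width: 0.0857
```

Request:
servo_tool(
  targets=[
    {"x":0,"y":0,"z":0,"wx":0,"wy":0,"wz":0},
    {"x":0,"y":0,"z":0,"wx":0,"wy":0,"wz":0},
    {"x":0,"y":0,"z":0,"wx":0,"wy":0,"wz":0},
    {"x":0,"y":0,"z":0,"wx":0,"wy":0,"wz":0},
  ],
  grip=-1,
  squeeze=35,
)

```text
clock: 9.65
position: [0.5792, 0.1533, 0.0947]
tool_rot: [0.433, 1.567, 0.235]
force: [-2.2, 0.2, 6.4]
grip_width: 0.053
```

```bash
python3 -c "
from h import *
go([.578,.153,.093],79)"
```

```text
t 9.65 az 78.7 turn 0.3 shift [ 0.0041 -0.0013 -0.0028] rot [-0.0009  0.0006 -0.0003] tool
 [[ 0.004  0.196  0.981]
 [ 0.001  0.981 -0.196]
 [-1.     0.002  0.004]] q [-0.5   0.66  0.2   1.79 -0.19  0.7   1.18] F [-2.2  0.2  6.4] [-0.19  0.31 -0.  ] w 0.053 pos [0.5792 0.1533 0.0947]
```

Request:
servo_tool(
  targets=[
    {"x":0.004,"y":0,"z":0,"wx":0.01,"wy":0,"wz":0},
    {"x":0.006,"y":0,"z":0,"wx":0.02,"wy":0,"wz":0},
    {"x":0.006,"y":0,"z":0,"wx":0.03,"wy":0,"wz":0},
    {"x":0.006,"y":0,"z":0,"wx":0.04,"wy":0,"wz":0},
    {"x":0.006,"y":0,"z":0,"wx":0.05,"wy":0,"wz":0},
  ],
)

```text
clock: 10.28
position: [0.5801, 0.1536, 0.0942]
tool_rot: [0.85, 1.564, 0.337]
force: [-6.3, -1.0, 27.9]
grip_width: 0.0531
```

```bash
python3 -c "
from h import *
go([.578,.153,.093],79)"
```

```text
t 10.28 az 60.6 turn 18.4 shift [ 0.0029 -0.0039 -0.0038] rot [-0.0512  0.0008 -0.0007] tool
 [[ 0.006  0.491  0.871]
 [ 0.002  0.871 -0.491]
 [-1.     0.005  0.004]] q [-0.55  0.68  0.29  1.79 -0.28  0.71  0.94] F [-6.3 -1.  27.9] [-0.17  1.42  0.2 ] w 0.0531 pos [0.5801 0.1536 0.0942]
```

Request:
servo_tool(
  targets=[
    {"x":0.003,"y":-0.001,"z":-0.002,"wx":0.008,"wy":0,"wz":0},
    {"x":0.003,"y":-0.001,"z":-0.002,"wx":0.016,"wy":0,"wz":0},
    {"x":0.003,"y":-0.001,"z":-0.002,"wx":0.024,"wy":0,"wz":0},
    {"x":0.003,"y":-0.001,"z":-0.002,"wx":0.032,"wy":0,"wz":0},
  ],
)

```text
clock: 10.78
position: [0.5799, 0.1535, 0.0944]
tool_rot: [1.051, 1.562, 0.334]
force: [-3.9, -2.7, 20.2]
grip_width: 0.0532
```

Request:
servo_tool(
  targets=[
    {"x":0.003,"y":0,"z":0,"wx":0.008,"wy":0,"wz":0},
    {"x":0.003,"y":0,"z":0,"wx":0.016,"wy":0,"wz":0},
    {"x":0.003,"y":0,"z":0,"wx":0.024,"wy":0,"wz":0},
  ],
)

```text
clock: 11.15
position: [0.5799, 0.1534, 0.0943]
tool_rot: [1.257, 1.562, 0.388]
force: [-7.6, -1.9, 19.1]
grip_width: 0.0532
```

```bash
python3 -c "
from h import *
go([.578,.153,.093],79)"
```

```text
t 11.15 az 40.2 turn 38.8 shift [ 0.0032 -0.0042 -0.0023] rot [-0.1077  0.0009 -0.0011] tool
 [[ 0.008  0.763  0.646]
 [ 0.003  0.646 -0.763]
 [-1.     0.008  0.003]] q [-0.62  0.69  0.38  1.8  -0.37  0.71  0.67] F [-7.6 -1.9 19.1] [-0.48  1.75  0.22] w 0.0532 pos [0.5799 0.1534 0.0943]
```

Request:
servo_tool(
  targets=[
    {"x":0.003,"y":-0.001,"z":-0.001,"wx":0.008,"wy":0,"wz":0},
    {"x":0.003,"y":-0.001,"z":-0.001,"wx":0.016,"wy":0,"wz":0},
    {"x":0.003,"y":-0.001,"z":-0.001,"wx":0.024,"wy":0,"wz":0},
  ],
)

```text
clock: 11.52
position: [0.5796, 0.1533, 0.094]
tool_rot: [1.425, 1.561, 0.404]
force: [-3.4, 0.0, 8.1]
grip_width: 0.0531
```

Request:
servo_tool(
  targets=[
    {"x":0.003,"y":-0.001,"z":-0.001,"wx":0.008,"wy":0,"wz":0},
    {"x":0.003,"y":-0.001,"z":-0.001,"wx":0.016,"wy":0,"wz":0},
    {"x":0.003,"y":-0.001,"z":-0.001,"wx":0.024,"wy":0,"wz":0},
  ],
)

```text
clock: 11.9
position: [0.5791, 0.1537, 0.093]
tool_rot: [1.611, 1.561, 0.437]
force: [0.1, 0.0, -1.2]
grip_width: 0.0531
```

```bash
python3 -c "
from h import *
go([.578,.153,.093],79)"
```

```text
t 11.9 az 22.8 turn 56.2 shift [ 0.     -0.0031  0.0006] rot [-0.1562  0.0007 -0.0015] tool
 [[ 0.009  0.922  0.387]
 [ 0.004  0.387 -0.922]
 [-1.     0.01  -0.   ]] q [-0.67  0.71  0.46  1.8  -0.45  0.72  0.44] F [ 0.1  0.  -1.2] [ 0.04  0.03 -0.05] w 0.0531 pos [0.5791 0.1537 0.093 ]
```

Request:
servo_tool(
  targets=[
    {"x":0.004,"y":0,"z":0,"wx":0,"wy":0,"wz":-0.001},
    {"x":0.008,"y":0,"z":0,"wx":0,"wy":0,"wz":-0.0015},
    {"x":0.01,"y":0,"z":0,"wx":0,"wy":0,"wz":-0.0015},
    {"x":0.01,"y":0,"z":0,"wx":0,"wy":0,"wz":-0.0015},
  ],
)

```text
clock: 12.4
position: [0.5791, 0.1539, 0.089]
tool_rot: [2.363, 1.57, 1.19]
force: [-0.2, 1.5, 1.6]
grip_width: 0.0534
```

```bash
python3 -c "
from h import *
go([.578,.153,.084],79)"
```

```text
t 12.4 az 22.8 turn 56.2 shift [ 0.0126 -0.0035  0.001 ] rot [-1.562e-01 -0.000e+00 -1.000e-04] tool
 [[ 0.     0.922  0.387]
 [ 0.001  0.387 -0.922]
 [-1.     0.001 -0.001]] q [-0.67  0.72  0.46  1.8  -0.45  0.73  0.44] F [-0.2  1.5  1.6] [0.36 0.11 0.04] w 0.0534 pos [0.5791 0.1539 0.089 ]
```

Request:
servo_tool(
  targets=[
    {"x":0.004,"y":0,"z":0,"wx":0,"wy":0,"wz":0},
    {"x":0.008,"y":0,"z":0,"wx":0,"wy":0,"wz":0},
    {"x":0.012,"y":0,"z":0,"wx":0,"wy":0,"wz":0},
    {"x":0.015,"y":0,"z":0,"wx":0,"wy":0,"wz":0},
    {"x":0.015,"y":0,"z":0,"wx":0,"wy":0,"wz":0},
  ],
  squeeze=50,
)

```text
clock: 13.02
position: [0.5795, 0.1541, 0.0847]
tool_rot: [2.231, 1.568, 1.058]
force: [-10.6, 1.2, 34.7]
grip_width: 0.053
```

```bash
python3 -c "
from h import *
go([.578,.153,.084],79)"
```

```text
t 13.03 az 22.8 turn 56.2 shift [ 0.0018 -0.0046  0.0012] rot [-1.561e-01 -1.000e-04 -4.000e-04] tool
 [[ 0.001  0.922  0.387]
 [ 0.002  0.387 -0.922]
 [-1.     0.002 -0.002]] q [-0.66  0.72  0.46  1.8  -0.46  0.72  0.44] F [-10.6   1.2  34.7] [-0.1   2.57  0.11] w 0.053 pos [0.5795 0.1541 0.0847]
```

Run:
```python
from h import *
s,ds=bot.grab_frame("side"); w,dw=bot.grab_frame("wrist")
r=bot.trace("wrist","collar")
if r:
    P=cloud("wrist",dw,r[0]["mask"]); print(r[0]["confidence"],r[0]["pixel"],np.percentile(P[:,2],[2,25,50,75,90,98]).round(4))
save("e",np.hstack([cv2.resize(s[130:230,260:360],(400,400),interpolation=2),cv2.resize(w,(400,400))]))
o=bot.observe(); print(o["clock"],o["position"],o["force"],o["moment"])
```

```text
0.6 [279.6, 294.1] [0.0818 0.116  0.1172 0.1181 0.1187 0.1193]
13.175 [0.57947642 0.15415529 0.08470415] [-10.12436243   2.14866576  36.04956657] [-0.15759743  2.56056798  0.0785965 ]
```

View pics/e.png

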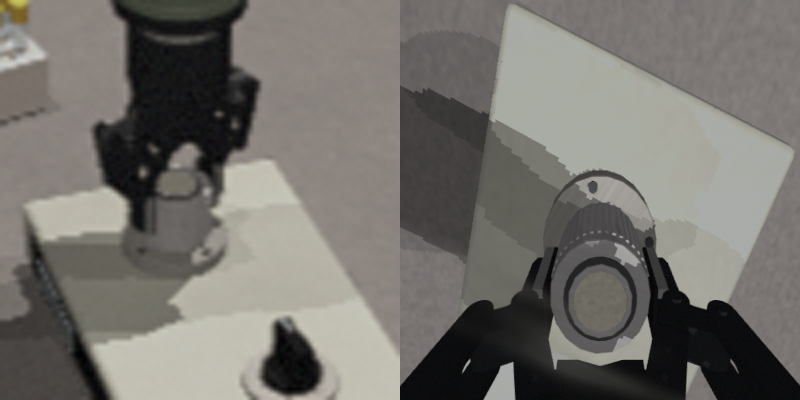

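Request:
servo_tool(
  targets=[
    {"x":0.003,"y":-0.001,"z":0,"wx":0,"wy":0,"wz":0},
    {"x":0.003,"y":-0.001,"z":0,"wx":0,"wy":0,"wz":0},
    {"x":0.003,"y":-0.001,"z":0,"wx":0,"wy":0,"wz":0},
    {"x":0.003,"y":-0.001,"z":0,"wx":0,"wy":0,"wz":0},
  ],
)

```text
clock: 13.68
position: [0.5794, 0.1541, 0.0848]
tool_rot: [2.164, 1.567, 0.991]
force: [-6.9, 1.2, 27.6]
grip_width: 0.0529
```

Run:
```python
from h import *
w,dw=bot.grab_frame("wrist"); r=bot.trace("wrist","collar")
P=cloud("wrist",dw,r[0]["mask"]); print(np.percentile(P[:,2],[25,50,75,98]).round(4))
p,d=bot.grab_frame("scene")
for t in ("tube_rack","specimen_jar","tip_box","vent_grip"):
    r=bot.trace("scene",t)
    if r: print(t,r[0]["pixel"],np.median(cloud("scene",d,r[0]["mask"]),0).round(3))
o=bot.observe(); print(o["clock"],o["position"],o["force"],o["moment"])
```

```text
[0.116  0.1172 0.1181 0.1194]
tube_rack [440.7, 266.6] [0.481 0.458 0.057]
specimen_jar [126.5, 234.2] [ 0.648 -0.4    0.064]
tip_box [154.9, 161.7] [ 0.402 -0.436  0.063]
14.025 [0.57948531 0.15415366 0.08477361] [-7.41683915  0.86854723 27.63454333] [-0.1195859   1.97695659 -0.01103469]
```

Collar is flush and held at about 28 N, and the bystanders have not moved. Handing in.

```bash
python3 -c "
from h import *
print(bot.job_done())"
```

```text
the job is handed in; nothing more can be done
None
```

I did both steps in the order asked and handed the job in at about 14 s, with the gripper still holding the collar pushed home. The hand-in gave no verdict.

- **Vent selector:** I turned it clockwise by about 69° (1.2 rad). The wrist camera measured the bar direction going from 169.1° to about 100° after release, and it stayed there in a second look. In the last scene picture the detector did not find the selector.
- **Filter collar:** I turned it clockwise about 56° under pressure until the resistance dropped. It then sank freely about 5 mm and I pushed it the rest of the way. Its top went from about 0.128 m to 0.118 m, which is the flange height plus the collar's 44 mm. It is held there with about 28 N of push, well above the 8 N spring, and a 50 N grip.
- **Check that differed slightly:** the tool itself moved down only about 9.6 mm (9.9 mm from its unpressed start), not exactly 10 mm. I took this as arm flex and pad slip. A sideways force of about 7 N also remained.
- **Other things:** the rack, jar and tip box stayed within about 1 mm across the bench. The jar's measured mid-height read 4 mm higher, which I take as noise.

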